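# Shift the gated purge-valve lever and lock it

### The job

Work the black ball lever of the blue purge-gas valve box along its zigzag gate, starting from the red-dot end: take it into the corner by the yellow dot and leave it standing there for three seconds so that the line purges, then carry on through the gate until it is fully home in the end notch by the green dot. Then swing the red keeper arm fully shut against its stop pin, so that it lies across the slot and locks the lever in. Leave the beaker, white bottle and red bulb beside the box where they stand.

Things in the scene. Friction and masses are not known exactly. Their poses are not given: they have to be found in the camera images.
- valve_box: Blue box fixed to the bench; x -81 to +67, y -77 to +57 mm about its origin on the bench under the lever pivot (z 12 mm); x away from the robot at yaw 0, y left. Top: grey gate plate, upper face z 95 mm, 6 mm thick, 12 mm wide zigzag slot. Slot centre line, box x,y mm: (-30,-18) red dot, (-30,18), (0,18) yellow dot, (0,-18), (28,-18) green dot: legs +y, +x, -y, +x. The stem cannot leave it.
- lever_ball (a point): Centre of the black ball, 28 mm diameter, on an 8 mm stem that tilts all ways about the pivot 135 mm below the ball. The ball's underside is 27 to 35 mm above the plate. Stays where left; 1 to 2 N at the ball moves it; 3 to 4 mm of play at the ball each side in the slot. Starts in the first leg, at the red-dot end or up to 16 mm from it.
- notch_start (a point): Where the ball's centre is with the lever at the red-dot end of the slot (axes as the box).
- corner_1 (a point): Where the ball's centre is with the lever in the first corner (axes as the box).
- notch_mid (a point): Where the ball's centre is with the lever in the corner by the yellow dot, the purge position (axes as the box).
- corner_3 (a point): Where the ball's centre is with the lever in the third corner (axes as the box).
- notch_end (a point): Where the ball's centre is with the lever home in the end notch by the green dot (axes as the box).
- keeper (a joint): Angle of the red keeper arm about its upright pivot, rad: 0 = shut against the stop pin, arm along box +y, across the slot behind the lever in the end notch; positive = open, anticlockwise from above (arm then points towards box -x). Range 0 to 1.6, starts 1.3 to 1.55. Stays where left; 0.6 N at the post moves it. The lever stem blocks it if in its way.
- keeper_pivot (a point): Point on the keeper's pivot axis, at the height of the middle of the post; the pivot stands at box x +15, y -60 mm.
- keeper_post (a point): Middle of the upright red post to push the keeper arm by: 12 mm diameter, 20 mm tall, foot 6 mm and top 26 mm above the gate plate, 85 mm from the pivot axis. The arm is a flat red bar 12 mm wide, just above the plate.
- beaker: Small glass beaker 45 mm in diameter, 58 mm tall, standing left of the box; origin at the centre of its underside.
- white_bottle: White dropper bottle 30 mm in diameter, 105 mm tall, standing beyond the box; origin at the centre of its underside.
- red_bulb: Red rubber pipette bulb 47 mm in diameter, 69 mm tall, standing right of the box; origin at the centre of its underside.

How it is judged:
By the outcome, as a careful person would: the job done as asked, in the order asked, and still so for the second after the job is handed in, with the robot touching nothing.
It also fails if it takes over 59 s, if anything falls off the work surface, if the arm or the gripper's body presses on something with over 40 N, if the wrist force passes 120 N, or if a joint passes its speed limit or range.

### The arm

A 6-joint arm with a two-finger parallel gripper is mounted at the origin on a cart in front of the work surface, level with it; the furniture and walls round the work are solid. World frame = base frame: x ahead of the robot, y to its left, z up, the work surface at z = 0. Lengths are in mm, angles in rad, forces in N, time in s.
With the tool pointing down it reaches from about 275 to 850 mm from the base axis. Payload 5.2 kg.
Tool frame: the origin (TCP) lies at the very end of the fingers, on their centre line; the grasp point (between the pads) lies grasp_offset behind it (grasp_offset is the distance from the TCP to the grasp point, in mm); z points along the fingers, y is the line along which they close (so a half turn about z gives the same grasp; the last joint's range is limited). The gripper opens to 85 mm and grips with 20 to 120 N. Pads are 22 mm wide; open, the fingers measure 114 mm over their backs; the gripper's body (76 mm by 85 mm) begins 54 mm behind the grasp point. The pads swing forward as they close: fully open they stand 13 mm farther back than shut.
Start: joints at [0.932, 0.259, 1.535, -0, 1.348, -0.203], TCP at [232.154, 498.607, 231.31] pointing down, gripper open.
Joint ranges: [-3.14, 3.14], [-0.91, 2.08], [0.19, 2.58], [-1.22, 4.36], [0.22, 2.71], [-3.12, 3.12]. Speed limits (rad/s): [2.57, 2.57, 3.14, 3.14, 3.14, 3.14].

### API

Orientations are given as a 3x3 rotation matrix whose columns are the frame's x, y, z axes.
In Python, from bench import * gives the robot as it stands.
- The arm moves only by the tool drive_tool, never from a script. Its argument "moves" is a list that holds one entry, the list of rows, each a list of 5 numbers: the shift along the tool's x, y, z in units of 40 mm (1.0 is 40 mm), then the turn about the tool's z in units of 6 degrees (1.0 is 6 degrees), then the opening, from 0 (shut) to 1 (fully open). A call has 1 to 20 rows; each row is the pose to reach, as a shift and turn from the pose commanded when the call began, along the tool's axes at that moment; what a row does not reach only later rows make up. A row lasts 1/12 s, in which the tool goes at most 41.7 mm and 7.16 degrees, less where a joint would pass 70% of its speed; a pose out of reach is approached as far as the arm can. A call with a gripper value outside its range is refused whole. The fingers move at their own pace and stop on an object; "squeeze" is the grip in N (left out, the last holds). Time passes only in rows, so rows that repeat a pose let the fingers close. It gives the time, the measured TCP pose, the force, the opening and the grip force at its end, in the units of the state.
- read_state(): the state, without advancing time (a new reading comes with each control period).
- get_image(name): name is "scene" or "top" or "wrist"; returns (picture, depth): 420x560x3 uint8, red, green, blue; 420x560 float32, mm along the optical axis (not along the pixel's ray), 0 where there is no reading.
- camera_params(name): a dict with "fx", "fy", "cx", "cy" (pixels), "D" ([k1, k2, p1, p2, k3] as OpenCV has them; the pictures are not rectified), "pose" (4x4, takes a point from camera to world coordinates). Camera axes: x right, y down, z forward; pixel columns grow to the right and rows downward; lengths in mm; the calibration is good to about 2 mm. A picture is of the moment at which its call begins: read the wrist's pose just before it. camera_params takes no time and is no camera call; for the wrist camera it gives the pose at the moment of the call.
- hand_in(): hands the job in; it is judged then, once.
Trained networks look in the newest picture that a camera, given by its name, has taken for a name from the list of things; names that differ only in an ending like _2 or _b are one class to them, and where a whole thing is asked for, a point or a joint stands for the part that bears it (a point fixed in the world has none). Each returns a list of dicts, best first, with "confidence" (0 to 1); they miss things now and then, are a little off and sometimes report something else, mostly with a low value. They report only what shows in the picture. A call takes as long as a camera call.
- silhouettes(camera, name): "mask" (420x560 bool, what is visible of it).
- mark_of(camera, name): "xyz" ([x, y, z] in mm, in the coordinates of the camera as it stood for that picture, good to about 4 mm: a listed point, or the origin of a listed thing).
The state is a dict: "time": time; "qpos": joint angles; "joint_vel": joint speeds; "joint_efforts": joint torques, N m; "ee_pos": TCP position; "tcp_rot": TCP orientation; "ft_force": force on the tool from outside, world axes, zero at the start; "torque": the same for the moment, N m; "gripper_width": finger opening in mm; "grasp_force": force on a finger pad.
Only numpy, scipy, OpenCV 4.12 (cv2) and the standard library are available. Lean on these libraries where they do the work, as an engineer would, in place of code of your own. Each camera call takes 0.05 s, during which the arm holds its last target. There are 200 camera calls.

## Working session

There is one attempt and no reset: what is moved stays moved. The work goes in short steps, Python scripts to look and compute and a tool call to move; the robot and the scene stay as the last step left them, time stands still between calls to the robot, and variables do not carry over. Pictures are saved under pics/ and viewed, at most 10 in all, crops included, and the job is handed in when it is done.

Besides the shell and the picture viewer there is one more tool, called after "Emit:" as name([rows], argument=value, ...), one row to a line, values as JSON. drive_tool: Moves the arm, as the interface text tells. Its arguments: {"type":"object","properties":{"moves":{"type":"array"},"squeeze":{"type":"number"}},"required":["moves"]}

```bash
mkdir -p pics; cat > h.py <<'E'
from bench import *
import numpy as np, cv2
def mk(cam,name,n=2):
    P=np.array(camera_params(cam)["pose"])
    r=mark_of(cam,name)
    return [(np.round((P@np.append(d["xyz"],1))[:3],1).tolist(),round(float(d["confidence"]),2)) for d in r[:n]]
E
python3 - <<'E'
from h import *
s=read_state();print(s["time"],s["ee_pos"],s["tcp_rot"],s["gripper_width"],[k for k in s])
ims=[]
for c in ("scene","top"):
    im,d=get_image(c); ims.append(im)
    for n in ["valve_box","lever_ball","notch_start","corner_1","notch_mid","corner_3","notch_end","keeper_pivot","keeper_post","beaker","white_bottle","red_bulb"]:
        print(c,n,mk(c,n))
cv2.imwrite("pics/a.png",ims[0][:,:,::-1]);cv2.imwrite("pics/b.png",ims[1][:,:,::-1])
print(read_state()["time"])
E
```

```text
0.0 [231.81964522 498.17736732 230.46529426] [[-9.06536360e-01  4.22126248e-01 -1.12224975e-03]
 [ 4.22127556e-01  9.06535241e-01 -1.47785525e-03]
 [ 3.93517458e-04 -1.81346207e-03 -9.99998278e-01]] 85.41037594183199 ['time', 'qpos', 'joint_vel', 'joint_efforts', 'ee_pos', 'tcp_rot', 'ft_force', 'torque', 'grasp_force', 'gripper_width']
scene valve_box [([530.7, -160.6, 0.4], 0.8)]
scene lever_ball [([480.6, -187.1, 136.3], 0.73)]
scene notch_start [([480.0, -192.3, 135.4], 0.64)]
scene corner_1 [([482.3, -134.2, 129.1], 0.83), ([525.7, -195.2, 143.2], 0.65)]
scene notch_mid [([526.5, -134.9, 142.5], 0.7)]
scene corner_3 [([482.3, -134.2, 129.1], 0.83), ([525.7, -195.2, 143.2], 0.65)]
scene notch_end [([572.3, -189.6, 137.1], 0.82)]
scene keeper_pivot [([541.9, -225.6, 108.5], 0.61)]
scene keeper_post [([461.6, -215.8, 110.4], 0.61), ([482.4, -191.6, 135.9], 0.46)]
scene beaker []
scene white_bottle [([642.3, -197.0, -0.0], 0.76), ([529.3, -163.1, 0.3], 0.16)]
scene red_bulb [([515.4, -297.3, -0.1], 0.59)]
top valve_box [([532.2, -165.5, -2.2], 0.57)]
top lever_ball [([486.5, -195.0, 138.0], 0.69), ([486.4, -183.4, 139.4], 0.47)]
top notch_start [([486.2, -191.2, 136.8], 0.84)]
top corner_1 [([486.2, -134.6, 137.4], 0.86), ([531.9, -185.8, 146.8], 0.7)]
top notch_mid [([533.9, -135.8, 142.5], 0.82)]
top corner_3 [([486.2, -134.6, 137.4], 0.86), ([531.9, -185.8, 146.8], 0.7)]
top notch_end [([577.0, -191.5, 137.9], 0.58)]
top keeper_pivot [([543.5, -220.2, 111.5], 0.95)]
top keeper_post [([463.9, -216.1, 110.3], 0.68)]
top beaker [([551.7, -52.4, 3.0], 0.8), ([579.6, -193.2, 139.6], 0.64)]
top white_bottle [([648.1, -197.7, -2.8], 0.78)]
top red_bulb [([579.0, -191.7, 139.3], 0.72), ([521.0, -296.3, -2.6], 0.65)]
1.3
```

View pics/a.png

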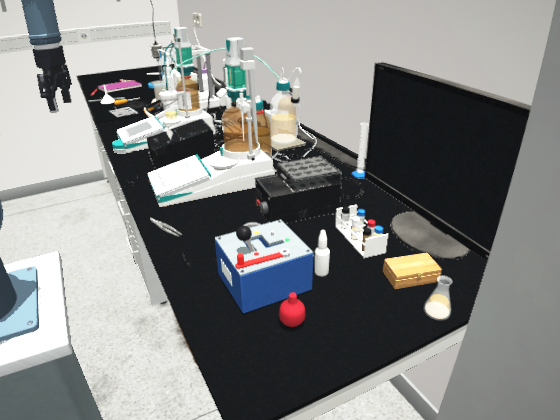

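View pics/b.png

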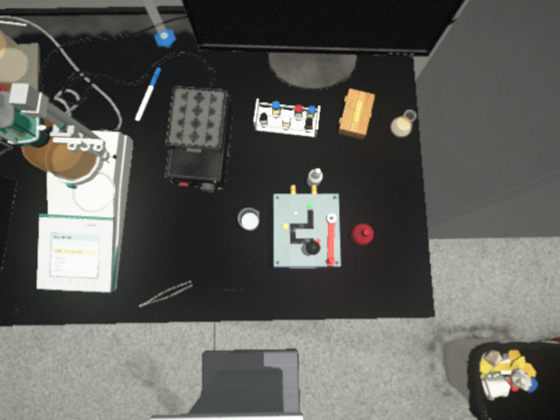

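The scene view shows the blue box at about px (263,260), with the ball at the red-dot end at (243,232). The keeper post is at (240,260), with the bulb and bottle beside the box. In the top view the box is square to the axes (yaw about 0): ball (312,247), keeper (331,240), beaker (249,219). I'll move above the ball first.

Emit:
drive_tool([
  [[-13,-12.9,0,-4.2,1],[-13,-12.9,0,-4.2,1],[-13,-12.9,0,-4.2,1],[-13,-12.9,0,-4.2,1],[-13,-12.9,0,-4.2,1],[-13,-12.9,0,-4.2,1],[-13,-12.9,0,-4.2,1],[-13,-12.9,0,-4.2,1],[-13,-12.9,0,-4.2,1],[-13,-12.9,0,-4.2,1],[-13,-12.9,0,-4.2,1],[-13,-12.9,0,-4.2,1],[-13,-12.9,0,-4.2,1],[-13,-12.9,0,-4.2,1],[-13,-12.9,0,-4.2,1],[-13,-12.9,0,-4.2,1],[-13,-12.9,0,-4.2,1],[-13,-12.9,0,-4.2,1],[-13,-12.9,0,-4.2,1],[-13,-12.9,0,-4.2,1]],
], squeeze=20)

```text
time: 2.97
ee_pos: [485.8, -190.4, 230.7]
tcp_rot: [[-1.0, -0.001, -0.001], [-0.001, 1.0, 0.001], [0.001, 0.001, -1.0]]
ft_force: [-0.2, 0.6, 0.7]
gripper_width: 85.5
grasp_force: 0.0
```

```bash
python3 - <<'E'
from h import *
import bench
print(getattr(bench,"grasp_offset",None),[k for k in dir(bench) if k[0]!="_"])
s=read_state();print(s["time"],s["ee_pos"],np.round(s["tcp_rot"],3).tolist(),s["gripper_width"],s["ft_force"])
im,d=get_image("wrist")
for n in ["valve_box","lever_ball","notch_start","corner_1","notch_mid","corner_3","notch_end","keeper_pivot","keeper_post"]:
    print(n,mk("wrist",n))
cv2.imwrite("pics/c.png",im[:,:,::-1])
E
```

```text
18.700000000000003 ['IKError', 'camera_params', 'get_image', 'grasp_offset', 'hand_in', 'mark_of', 'read_state', 'silhouettes']
2.9667 [ 485.82285686 -190.38155952  230.71145739] [[-1.0, -0.001, -0.001], [-0.001, 1.0, 0.001], [0.001, 0.001, -1.0]] 85.5025364237785 [-0.21568731  0.61837555  0.69979558]
valve_box [([529.6, -159.5, 0.2], 0.61), ([572.1, -194.7, 137.2], 0.31)]
lever_ball [([486.4, -178.5, 138.7], 0.6)]
notch_start [([484.5, -185.0, 137.8], 0.94)]
corner_1 [([535.6, -191.5, 143.6], 0.87), ([483.0, -134.1, 139.8], 0.79)]
notch_mid [([531.4, -131.0, 147.9], 0.92)]
corner_3 [([535.9, -191.6, 143.8], 0.87), ([483.3, -134.2, 140.0], 0.79)]
notch_end [([575.2, -189.0, 138.4], 0.76)]
keeper_pivot [([543.6, -223.5, 111.5], 0.84), ([531.5, -129.6, 147.5], 0.15)]
keeper_post [([460.4, -218.7, 112.6], 0.89), ([485.3, -185.1, 140.3], 0.61)]
```

View pics/c.png

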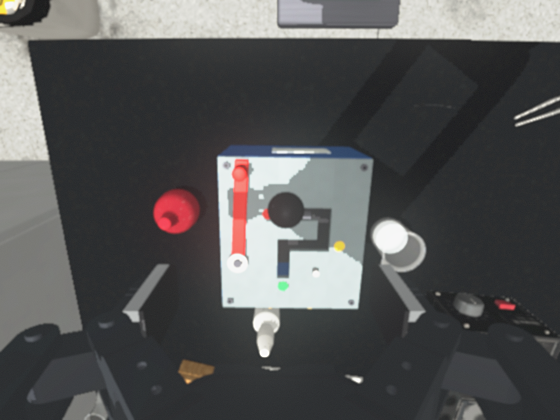

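The wrist view shows the ball at px (286,209), the red keeper arm along the box's x axis with its post at (240,172), and the slot with its yellow dot (340,246) and green dot (283,286). Box yaw is about 0. Next I'll descend and grip the ball.

Emit:
drive_tool([
  [[0,0.1,0.8,0,1],[0,0.1,1.6,0,1],[0,0.1,2.3,0,1],[0,0.1,2.8,0,1],[0,0.1,2.85,0,1],[0,0.1,2.85,0,0.5],[0,0.1,2.85,0,0.2],[0,0.1,2.85,0,0.2],[0,0.1,2.85,0,0.2],[0,0.1,2.85,0,0.2],[0,0.1,2.85,0,0.2],[0,0.1,2.85,0,0.2]],
], squeeze=20)

```text
time: 4.47
ee_pos: [486.2, -185.1, 118.6]
tcp_rot: [[-1.0, -0.004, 0.002], [-0.004, 1.0, -0.001], [-0.002, -0.001, -1.0]]
ft_force: [-1.0, 0.7, 7.1]
gripper_width: 26.6
grasp_force: 19.5
```

Emit:
drive_tool([
  [[0,0,0,0,0.5],[0,0,0.1,0,0.5],[0,0,0.1,0,0.5],[0,0,0.1,0,0.2],[0,0,0.1,0,0.2],[0,0,0.1,0,0.2],[0,0,0.1,0,0.2]],
])

```text
time: 5.05
ee_pos: [485.5, -184.6, 113.0]
tcp_rot: [[-1.0, -0.004, -0.001], [-0.004, 1.0, 0.0], [0.001, 0.0, -1.0]]
ft_force: [-0.6, -0.1, -2.5]
gripper_width: 26.5
grasp_force: 19.8
```

Emit:
drive_tool([
  [[0,0.2,-0.03,0,0.2],[0,0.4,-0.05,0,0.2],[0,0.6,-0.07,0,0.2],[0,0.8,-0.07,0,0.2],[0,1.0,-0.05,0,0.2],[0,1.15,-0.03,0,0.2],[0,1.27,-0.02,0,0.2],[0,1.27,-0.02,0,0.2]],
])

```text
time: 5.72
ee_pos: [485.6, -132.6, 114.1]
tcp_rot: [[-1.0, -0.005, 0.0], [-0.005, 1.0, 0.0], [-0.0, 0.0, -1.0]]
ft_force: [-1.0, -0.5, 4.5]
gripper_width: 26.4
grasp_force: 20.0
```

Emit:
drive_tool([
  [[-0.2,0,-0.05,0,0.2],[-0.4,0,-0.1,0,0.2],[-0.6,0,-0.13,0,0.2],[-0.8,0,-0.16,0,0.2],[-1.0,0,-0.19,0,0.2],[-1.15,0,-0.2,0,0.2],[-1.15,0,-0.2,0,0.2],[-1.15,0,-0.2,0,0.2]],
])

```text
time: 6.38
ee_pos: [531.8, -133.3, 121.6]
tcp_rot: [[-1.0, -0.004, -0.0], [-0.004, 1.0, 0.001], [0.0, 0.001, -1.0]]
ft_force: [1.0, 0.3, -0.4]
gripper_width: 26.4
grasp_force: 20.2
```

```bash
python3 - <<'E'
from h import *
for c in ("scene","top"):
    im,d=get_image(c)
    print(c,mk(c,"lever_ball"),mk(c,"notch_mid"),mk(c,"notch_end"))
    cv2.imwrite(f"pics/d_{c}.png",cv2.resize(im[150:320,190:360] if c=="scene" else im[170:290,240:370],None,fx=3.5,fy=3.5,interpolation=cv2.INTER_CUBIC)[:,:,::-1])
print(read_state()["time"])
E
```

```text
scene [] [([527.4, -130.8, 145.1], 0.78)] [([576.0, -189.7, 138.7], 0.69)]
top [] [([533.7, -135.8, 143.7], 0.9)] []
6.7833
```

View pics/d_scene.png

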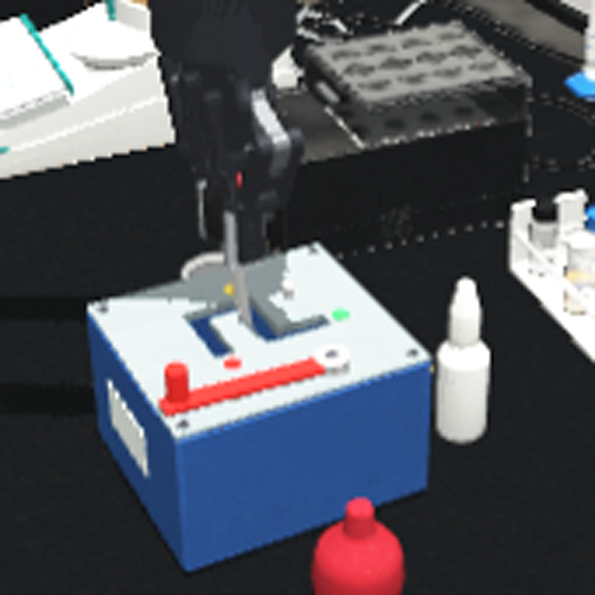

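The crop shows the gripper holding the ball over the yellow dot (230,288), and the slot at the red end is empty. The arm stays still here for more than 3 s.

Emit:
drive_tool([
  [[0,0,0,0,0.2],[0,0,0,0,0.2],[0,0,0,0,0.2],[0,0,0,0,0.2],[0,0,0,0,0.2],[0,0,0,0,0.2],[0,0,0,0,0.2],[0,0,0,0,0.2],[0,0,0,0,0.2],[0,0,0,0,0.2],[0,0,0,0,0.2],[0,0,0,0,0.2],[0,0,0,0,0.2],[0,0,0,0,0.2],[0,0,0,0,0.2],[0,0,0,0,0.2],[0,0,0,0,0.2],[0,0,0,0,0.2],[0,0,0,0,0.2],[0,0,0,0,0.2]],
])

```text
time: 8.45
ee_pos: [531.4, -133.7, 121.9]
tcp_rot: [[-1.0, -0.004, -0.0], [-0.004, 1.0, 0.0], [0.0, 0.0, -1.0]]
ft_force: [-1.5, -0.3, -11.9]
gripper_width: 26.5
grasp_force: 20.4
```

Emit:
drive_tool([
  [[0,0,0,0,0.2],[0,0,0,0,0.2],[0,0,0,0,0.2],[0,0,0,0,0.2],[0,0,0,0,0.2],[0,0,0,0,0.2],[0,0,0,0,0.2],[0,0,0,0,0.2],[0,0,0,0,0.2],[0,0,0,0,0.2],[0,0,0,0,0.2],[0,0,0,0,0.2],[0,0,0,0,0.2],[0,0,0,0,0.2],[0,0,0,0,0.2],[0,0,0,0,0.2],[0,0,0,0,0.2],[0,0,0,0,0.2],[0,0,0,0,0.2],[0,0,0,0,0.2]],
])

```text
time: 10.12
ee_pos: [531.6, -133.9, 122.2]
tcp_rot: [[-1.0, -0.004, 0.0], [-0.004, 1.0, -0.0], [-0.0, -0.0, -1.0]]
ft_force: [-1.1, -2.7, -14.4]
gripper_width: 26.7
grasp_force: 20.7
```

Emit:
drive_tool([
  [[0,0,0.05,0,0.2],[0,-0.2,0.03,0,0.2],[0,-0.4,0,0,0.2],[0,-0.6,-0.02,0,0.2],[0,-0.8,-0.02,0,0.2],[0,-1.0,0,0,0.2],[0,-1.2,0.03,0,0.2],[0,-1.35,0.05,0,0.2],[0,-1.45,0.06,0,0.2],[0,-1.45,0.06,0,0.2],[0,-1.45,0.06,0,0.2]],
])

```text
time: 11.03
ee_pos: [531.6, -192.4, 119.4]
tcp_rot: [[-1.0, -0.004, -0.0], [-0.004, 1.0, -0.001], [0.0, -0.001, -1.0]]
ft_force: [0.6, 0.0, -0.5]
gripper_width: 26.4
grasp_force: 22.1
```

Emit:
drive_tool([
  [[-0.2,0,0.01,0,0.2],[-0.4,0,0.04,0,0.2],[-0.6,0.01,0.07,0,0.2],[-0.8,0.02,0.1,0,0.2],[-1.0,0.03,0.14,0,0.2],[-1.1,0.03,0.17,0,0.2],[-1.15,0.03,0.17,0,0.2],[-1.15,0.03,0.17,0,0.2],[-1.15,0.03,0.17,0,0.2]],
])

```text
time: 11.78
ee_pos: [577.5, -189.9, 112.2]
tcp_rot: [[-1.0, -0.004, -0.001], [-0.004, 1.0, 0.001], [0.001, 0.001, -1.0]]
ft_force: [-0.1, -0.8, -3.9]
gripper_width: 26.5
grasp_force: 22.1
```

Emit:
drive_tool([
  [[-0.05,0,0.02,0,0.2],[-0.1,0,0.02,0,0.2],[-0.1,0,0.02,0,0.2],[-0.1,0,0.02,0,0.2]],
])

```text
time: 12.12
ee_pos: [580.1, -189.9, 111.4]
tcp_rot: [[-1.0, -0.004, -0.004], [-0.004, 1.0, 0.001], [0.004, 0.001, -1.0]]
ft_force: [-4.6, -0.3, -1.7]
gripper_width: 26.7
grasp_force: 22.1
```

Emit:
drive_tool([
  [[0,0,0,0,0.8],[0,0,0,0,0.8],[0,0,0,0,0.8],[0,0,0,0,0.8],[0,0,0,0,0.8],[0,0,-0.6,0,0.8],[0,0,-1.2,0,0.8],[0,0,-1.8,0,0.8],[0.5,-0.1,-2.3,0,0.8],[1.2,-0.3,-2.3,0,0.8],[2.0,-0.5,-2.3,0,0.8],[2.6,-0.6,-2.3,0,0.7],[3.0,-0.7,-2.3,0,0.7],[3.0,-0.7,-2.3,0,0.7],[3.0,-0.7,-2.3,0,0.7]],
])

```text
time: 13.37
ee_pos: [461.9, -219.1, 204.7]
tcp_rot: [[-1.0, -0.002, 0.001], [-0.002, 1.0, -0.001], [-0.001, -0.001, -1.0]]
ft_force: [-0.0, 0.5, 0.7]
gripper_width: 59.9
grasp_force: 0.0
```

```bash
python3 - <<'E'
from h import *
s=read_state();print(s["time"],s["ee_pos"],s["gripper_width"])
ims=[]
for c in ("wrist","top","scene"):
    im,d=get_image(c);ims.append(im)
    for n in ["lever_ball","notch_end","keeper_pivot","keeper_post"]: print(c,n,mk(c,n))
cv2.imwrite("pics/e.png",ims[0][:,:,::-1])
E
```

```text
13.3667 [ 461.86468333 -219.09847924  204.71905095] 59.85181691753949
wrist lever_ball [([576.8, -189.9, 138.0], 0.9), ([463.9, -217.3, 112.7], 0.22)]
wrist notch_end [([528.6, -165.9, -2.1], 0.51)]
wrist keeper_pivot [([545.0, -223.8, 110.0], 0.63)]
wrist keeper_post [([460.2, -218.2, 108.6], 0.75)]
top lever_ball [([574.9, -192.8, 136.9], 0.74)]
top notch_end [([652.4, -196.2, -2.6], 0.74), ([581.8, -192.4, 136.1], 0.58)]
top keeper_pivot []
top keeper_post []
scene lever_ball [([574.2, -191.3, 134.8], 0.56)]
scene notch_end [([571.2, -190.6, 137.9], 0.77), ([529.7, -163.5, 0.4], 0.24)]
scene keeper_pivot [([540.8, -223.1, 110.8], 0.82)]
scene keeper_post [([459.1, -217.5, 111.1], 0.75)]
```

View pics/e.png

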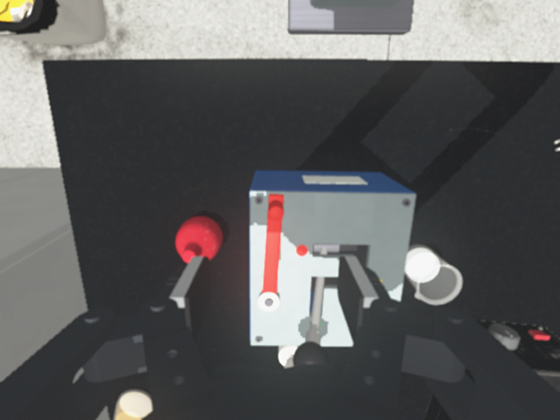

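The ball rests at about (575,-191), in the green-dot notch, and the stem leans beyond the box at px (312,350). The keeper is still open, with its post at px (275,208). I'll grip the post.

Emit:
drive_tool([
  [[0.03,0.02,0.8,0,0.6],[0.03,0.02,1.6,0,0.5],[0.03,0.02,2.2,0,0.5],[0.03,0.02,2.45,0,0.5],[0.03,0.02,2.5,0,0.5],[0.03,0.02,2.5,0,0.2],[0.03,0.02,2.5,0,0.05],[0.03,0.02,2.5,0,0.05],[0.03,0.02,2.5,0,0.05],[0.03,0.02,2.5,0,0.05],[0.03,0.02,2.5,0,0.05]],
], squeeze=20)

```text
time: 15.03
ee_pos: [461.7, -218.8, 105.5]
tcp_rot: [[-1.0, -0.004, 0.003], [-0.004, 1.0, -0.002], [-0.003, -0.002, -1.0]]
ft_force: [1.4, -0.4, 6.2]
gripper_width: 10.8
grasp_force: 20.3
```

Emit:
drive_tool([
  [[-0.02,0.17,0,0,0.05],[-0.05,0.34,0,0,0.05],[-0.09,0.49,0,0,0.05],[-0.14,0.64,0,0,0.05],[-0.2,0.79,0,0,0.05],[-0.28,0.93,0,0,0.05],[-0.36,1.06,0,0,0.05],[-0.46,1.19,0,0,0.05],[-0.56,1.31,0,0,0.05],[-0.67,1.43,0,0,0.05],[-0.67,1.43,0,0,0.05]],
])

```text
time: 15.95
ee_pos: [488.2, -160.4, 105.1]
tcp_rot: [[-1.0, -0.005, 0.002], [-0.005, 1.0, -0.001], [-0.002, -0.001, -1.0]]
ft_force: [0.6, 0.9, 6.0]
gripper_width: 10.8
grasp_force: 20.8
```

Emit:
drive_tool([
  [[-0.12,0.11,0,0,0.05],[-0.25,0.2,0,0,0.05],[-0.38,0.28,0,0,0.05],[-0.53,0.36,0,0,0.05],[-0.67,0.42,0,0,0.05],[-0.82,0.48,0,0,0.05],[-0.98,0.52,0,0,0.05],[-1.13,0.55,0,0,0.05],[-1.29,0.57,0,0,0.05],[-1.4,0.57,0,0,0.05],[-1.45,0.57,0,0,0.05],[-1.5,0.57,0,0,0.05],[-1.5,0.57,0,0,0.05]],
])

```text
time: 17.03
ee_pos: [546.7, -138.4, 104.8]
tcp_rot: [[-1.0, -0.004, -0.001], [-0.004, 1.0, -0.001], [0.001, -0.001, -1.0]]
ft_force: [-4.1, -2.9, 7.5]
gripper_width: 10.9
grasp_force: 21.2
```

Emit:
drive_tool([
  [[-0.05,0,0,0,0.05],[-0.08,0,0,0,0.05],[-0.08,0,0,0,0.05],[-0.08,0,0,0,0.05]],
])

```text
time: 17.37
ee_pos: [546.9, -138.3, 104.6]
tcp_rot: [[-1.0, -0.005, -0.007], [-0.005, 1.0, -0.001], [0.007, -0.001, -1.0]]
ft_force: [-14.1, -4.5, 13.0]
gripper_width: 10.8
grasp_force: 21.6
```

Emit:
drive_tool([
  [[0.05,0,0,0,0.05],[0.05,0,0,0,0.3],[0.05,0,0,0,0.3],[0.05,0,0,0,0.3],[0.05,0,-0.5,0,0.3],[0.05,0,-1.2,0,0.3],[0.05,0,-2,0,0.3],[0.5,0,-2.8,0,0.3],[1.5,0,-3.2,0,0.3],[2.5,0,-3.2,0,0.3],[3.5,0,-3.2,0,0.3],[4,0,-3.2,0,0.3],[4,0,-3.2,0,0.3]],
])

```text
time: 18.45
ee_pos: [386.8, -137.1, 232.0]
tcp_rot: [[-1.0, -0.003, -0.002], [-0.003, 1.0, 0.001], [0.002, 0.001, -1.0]]
ft_force: [-0.6, 0.3, 0.3]
gripper_width: 25.6
grasp_force: 0.0
```

```bash
python3 - <<'E'
from h import *
s=read_state();print(s["time"],s["ee_pos"],s["ft_force"])
ims={}
for c in ("wrist","top","scene"):
    im,d=get_image(c);ims[c]=im
    for n in ["lever_ball","keeper_pivot","keeper_post"]: print(c,n,mk(c,n))
a=cv2.resize(ims["scene"][190:340,190:340],(595,595),interpolation=cv2.INTER_CUBIC)
cv2.imwrite("pics/f.png",a[:,:,::-1]);cv2.imwrite("pics/g.png",ims["wrist"][:,:,::-1])
E
```

```text
18.45 [ 386.80912363 -137.09430605  231.98334028] [-0.63204613  0.29178551  0.25822315]
wrist lever_ball [([548.9, -140.3, 111.6], 0.47)]
wrist keeper_pivot []
wrist keeper_post [([550.3, -141.0, 108.6], 0.58)]
top lever_ball [([573.4, -195.3, 137.8], 0.73)]
top keeper_pivot [([544.3, -219.8, 110.7], 0.85)]
top keeper_post [([550.1, -137.8, 109.0], 0.77)]
scene lever_ball [([574.5, -191.6, 134.5], 0.82)]
scene keeper_pivot [([541.6, -223.2, 107.7], 0.82)]
scene keeper_post [([546.8, -134.2, 112.2], 0.65)]
```

View pics/f.png

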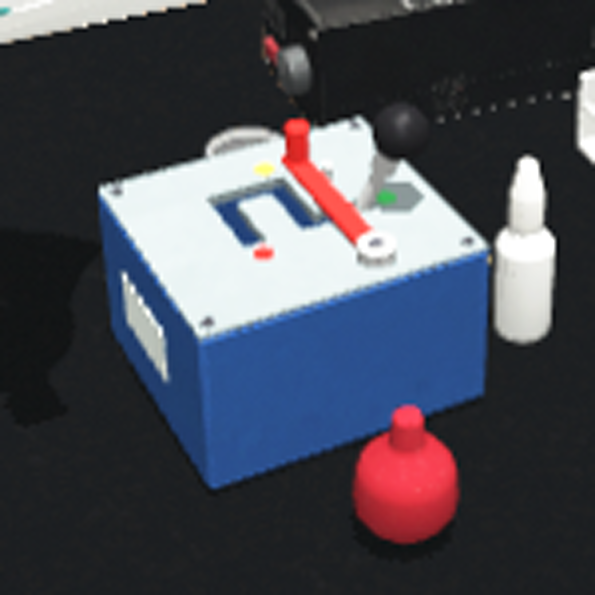

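View pics/g.png

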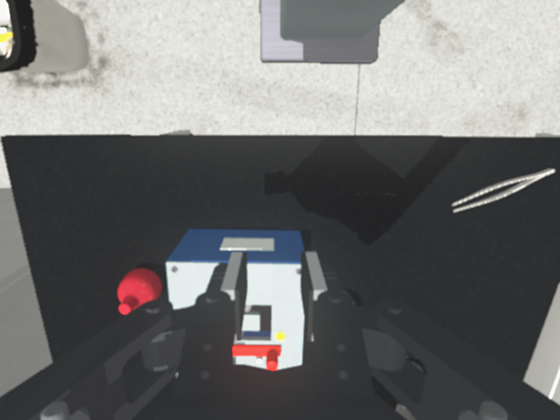

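The crop shows the keeper bar across the slot with its post at px (297,140), and the lever behind it at the green dot (388,198). The bottle and bulb have not moved. Handing in.

```bash
python3 -c "
from bench import *
print(hand_in())"
```

```text
the job is handed in; nothing more can be done
None
```

The job is handed in at about 18.6 s of the 59 s: I held the lever at the yellow dot for over 3 s, took it home to the green dot, and swung the keeper shut against its stop; the last picture shows the bottle and bulb still in place, but I did not recheck the beaker.

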